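Change hot plates for the grill press

TASK

The hot plate that the grill press stands on is due for cleaning, so the press has to go on heating on the other one. First snap that plate's rocker switch off (left side down), then take the dome cover off the other hot plate by its knob and set it flat in the open part of the tray, next set the press flat in the middle of the freed plate, and last snap that plate's rocker on (right side down). Put things down rather than dropping them, and leave the shaker, the bottle and the small bowl standing where they are.

Things in the scene. Friction and masses are not known exactly. Their poses are not given: they have to be found in the camera images.
- plate_a (a point): top centre of the round dark cooking plate (170 mm across, 75 mm above the worktop) of the fixed hot plate that holds the grill press at the start. Its metal box is 200 mm wide, 290 long, 65 high. x points from the box's front (switch, robot's side) to its back, y to its left, z up. The two alike hot plates and the tray fill three places side by side, in any order
- plate_b (a point): the same point, with the same shape and axes, on the other hot plate, which has the dome cover on it at the start and is to receive the press
- switch_a (a joint): over-centre rocker of the hot plate with the press; 0 rad = on, as at the start: right wing (-y, with a small white bar) down, left wing up. -0.4 rad = off: left wing (+y) down, right wing up. It rests only at these ends; past the middle (-0.2) a spring throws it over. Push the raised wing straight down, about 5 N at 22 mm from the pivot, till it snaps and lies down
- switch_b (a joint): rocker of the hot plate with the dome cover, the same kind, but counted from off: 0 rad = off, as at the start (left wing down, right wing up); +0.4 rad = on (right wing down, left wing up); middle 0.2
- pivot_a (a point): pivot of switch_a on the front deck, 135 mm along -x from plate_a, 79 mm above the worktop; axes as plate_a. The rocker turns about x: a shallow grey V, 34 mm wide (x), its wings reaching 32 mm to the left (+y) and right (-y). At 22 mm from the pivot a wing's upper face is 10.5 mm above the pivot when raised, 2 mm above it when down
- pivot_b (a point): pivot of switch_b on the other hot plate, laid out the same way from plate_b
- press_bar (a point): middle of the grill press's bar handle: a level dark wooden bar 14 mm thick, 100 mm long (along x, any yaw), on two posts 80 mm apart, 46 mm above the underside of the press, 29 mm of free height under it. The press is a round dark iron plate 130 mm across, 10 mm thick, about 0.8 kg. z up
- dome_knob (a point): middle of the black knob (28 mm across, 24 mm high, its underside 18 mm above the dome) on top of the steel dome cover, 86 mm above the dome's lower rim. The dome is round, 150 mm across, 56 mm high without the knob, about 0.3 kg. z up
- tray_spot (a point): middle of the open part of the fixed tray's floor, 5 mm above the worktop. The tray is 290 mm long (x, front to back), 210 wide (y), its walls 5 mm thick, 16 mm high. From this point the open floor runs 95 mm forward (-x), 100 mm to each side wall and 100 mm back, where a small bowl stands
- press: the whole grill press; origin at the centre of its underside, z up
- dome: the whole dome cover; origin at the centre of its lower rim, z up
- ramekin: small steel bowl (68 mm across, 40 mm high) standing in the rear of the tray: leave it; origin at the centre of its underside
- shaker: white ceramic shaker with a steel cap, 36 mm across, 85 mm high, between two of the three places: leave it; origin at the centre of its underside
- sauce: amber bottle, 36 mm across, 100 mm high, between two of the three places: leave it; origin at the centre of its underside
Not all that is in view belongs to the job. What is shaped like the press but turquoise or yellow is not meant.

How it is judged:
On the way, in this order (a step that is already met when the one before it is completed fails the run):
1. the rocker of the plate under the press is snapped off (value of joint switch_a below -0.34 rad), for 0.2 s.
2. the dome cover stands flat in the open part of the tray, released (x of dome_knob in the frame of tray_spot between -0.035 and 0.035 m and y of dome_knob in the frame of tray_spot between -0.032 and 0.032 m and z of dome_knob in the frame of tray_spot between 0.078 and 0.093 m and angle between dome_knob's own z axis and vertical below 0.08 rad and contact force between the fingers and dome below 0.1 N and linear speed of dome below 0.03 m/s), for 0.2 s.
3. the press stands flat in the middle of the freed plate, released (horizontal distance between press_bar and plate_b below 0.02 m and z of press_bar in the frame of plate_b between 0.04 and 0.052 m and angle between press_bar's own z axis and vertical below 0.08 rad and contact force between the fingers and press below 0.1 N and linear speed of press below 0.03 m/s), for 0.2 s.
4. the rocker of that plate is snapped on (value of joint switch_b above 0.34 rad), for 0.2 s.
At the end, for the whole second after the job is handed in: First switch off (below -0.34 rad), other on (above 0.34); dome upright on the tray floor, within 35 mm front to back and 32 mm sideways of the open part's middle; press flat on the other plate within 20 mm of its centre; both released and at rest (all of step 2 and all of step 3 and value of joint switch_a below -0.34 rad and value of joint switch_b above 0.34 rad); the robot touches nothing.
It fails at once if the shaker, the bottle or the small bowl is moved more than 40 mm (distance of any of ramekin, shaker, sauce from where it was at the start of the episode above 0.04 m).
It fails at once if the press is dropped (falls free faster than 0.5 m/s) (linear speed of press above 0.5 m/s and contact force between the fingers and press below 0.05 N).
It fails at once if the dome is dropped (falls free faster than 0.5 m/s) (linear speed of dome above 0.5 m/s and contact force between the fingers and dome below 0.05 N).
It also fails if it takes over 72 s, if anything falls off the work surface, if the arm or the gripper's body presses on something with over 40 N, if the wrist force passes 120 N, or if a joint passes its speed limit or range.

ROBOT

A 7-joint arm with a two-finger parallel gripper is mounted at the origin on the work surface. World frame = base frame: x ahead of the robot, y to its left, z up, the work surface at z = 0. Lengths are in m, angles in rad, forces in N, time in s.
With the tool pointing down it reaches from about 0.425 to 0.875 m from the base axis. Payload 4.7 kg.
Tool frame: the origin (TCP) lies midway between the tips of the shut fingers; the grasp point (between the pads) lies 19 mm behind it; x points along the fingers, y is the direction in which the jaws open and shut, and the axes are right-handed (so a half turn about x gives the same grasp; the last joint's range is limited). The gripper opens to 87 mm and grips with 3 to 60 N. Pads are 19 mm wide; open, the fingers measure 117 mm over their backs; the gripper's body (75 mm by 190 mm) begins 51 mm behind the grasp point.
Start: joints at [-1.151, 0.321, -0.07, 1.45, 0.023, 1.371, -0.057], TCP at [0.257, 0.597, 0.223] pointing down, gripper open.
Joint ranges: [-2.86, 2.86], [-0.3, 2.09], [-1.38, 1.24], [0.06, 2.45], [-1.56, 4.7], [0.09, 2.05], [-2.69, 2.69]. Speed limits (rad/s): [2.57, 2.57, 3.14, 3.14, 3.14, 3.14, 3.14].

INTERFACE

Orientations are given as a rotation vector (axis times angle).
In Python, from bench import ctrl gives the robot as it stands. The module is installed in compiled form; this text tells all that it offers.
- The arm moves only by the shell command python3 -m jog 'ROWS' [FORCE]. ROWS is JSON, a list of rows, each an object with "rot": the turn, a rotation vector about the tool's x, y, z in units of 5 degrees (1.0 is 5 degrees), a list of three; "travel": the shift along the tool's x, y, z in units of 0.3 m (1.0 is 0.3 m), a list of three; "jaw": the closure, from -1 (fully open) to 1 (shut), so that 0 is half open. In form: [{"rot": [ax, ay, az], "travel": [tx, ty, tz], "jaw": jaw}, ...]. A call has 1 to 8 rows; each row shifts and turns the commanded pose from where the row before left it, along the tool's axes as they then stand; what a row does not reach is not made up. A row lasts 1/10 s, in which the tool goes at most 50 mm and 8.59 degrees, less where a joint would pass 70% of its speed; a pose out of reach is approached as far as the arm can. A call with a number of a shift or a turn outside -1 to 1 is refused whole. A call with a gripper value outside its range is refused whole. The fingers move at their own pace and stop on an object; FORCE is the grip in N (left out, the last holds). Time passes only in rows, so rows that do not move let the fingers close. It gives the time, the measured TCP pose, the force and the opening at its end, in the units of the state.
- ctrl.get_state(): the state, without advancing time (a new reading comes with each control period).
- ctrl.get_image(name): name is "scene" or "top" or "wrist"; returns the picture (480x640x3 uint8, red, green, blue); there is no depth.
- ctrl.camera_model(name): a dict with "mtx" (3x3 intrinsics, pixels), "extrinsics" (4x4, takes a point from world to camera coordinates); the wrist camera has in their place "hand_eye" (4x4, takes a point from camera to tool coordinates, whose origin is the TCP and whose axes are the tool frame's). Camera axes: x right, y up, looking along -z (the intrinsics and any distortion apply to the point x, -y, -z); pixel columns grow to the right and rows downward; lengths in m; the calibration is good to about 2 mm. A picture is of the moment at which its call begins: read the wrist's pose just before it. camera_model takes no time and is no camera call.
- ctrl.close_job(): hands the job in, once; it reports no verdict.
The state is a dict: "time": time; "joint_positions": joint angles; "qd": joint speeds; "joint_torque": joint torques, N m; "position": TCP position; "tool_rot": TCP orientation; "ft_force": force on the tool from outside, world axes, zero at the start; "torque": the same for the moment, N m; "grip_width": opening from 0.0 (shut) to 1.0 (fully open).
Only numpy, scipy, OpenCV 4.12 (cv2) and the standard library are available. Lean on these libraries where they do the work, as an engineer would, in place of code of your own. Each camera call takes 0.05 s, during which the arm holds its last target.

## Working session

There is one attempt and no reset: what is moved stays moved. The work goes in short steps, Python scripts to look and compute and a shell command to move; the robot and the scene stay as the last step left them, time stands still between calls to the robot, and variables do not carry over. Pictures are saved under pics/ and viewed, and the job is handed in when it is done.

```bash
mkdir -p pics; ls; python3 - <<'E'
from bench import ctrl
import cv2,numpy as np
s=ctrl.get_state(); print({k:np.round(v,3).tolist() for k,v in s.items()})
for n in ["scene","top"]:
    im=ctrl.get_image(n); cv2.imwrite(f"pics/{n}0.png",im[:,:,::-1])
    m=ctrl.camera_model(n); print(n,{k:np.round(v,4).tolist() if not isinstance(v,str) else v for k,v in m.items()})
m=ctrl.camera_model("wrist");print({k:np.round(v,4).tolist() for k,v in m.items()})
E
```

```text
pics
{'time': 0.0, 'joint_positions': [-1.151, 0.322, -0.07, 1.452, 0.023, 1.371, -0.057], 'qd': [-0.001, -0.001, 0.0, -0.001, 0.001, -0.001, -0.0], 'joint_torque': [-0.001, -49.129, -0.404, -31.253, -0.064, 0.044, 0.0], 'position': [0.256, 0.597, 0.221], 'tool_rot': [0.317, 1.548, -0.32], 'ft_force': [-0.689, 0.236, 0.355], 'torque': [-0.017, -0.024, 0.038], 'grip_width': 1.001}
scene {'mtx': [[535.0867, 0.0, 316.6112], [0.0, 535.0867, 243.3744], [0.0, 0.0, 1.0]], 'extrinsics': [[-0.0975, 0.9952, -0.0005, -0.0274], [-0.6674, -0.0649, 0.7419, 0.1989], [0.7383, 0.0727, 0.6705, -1.8121], [0.0, 0.0, 0.0, 1.0]]}
top {'mtx': [[561.2098, 0.0, 318.9493], [0.0, 561.2098, 238.6494], [0.0, 0.0, 1.0]], 'extrinsics': [[-0.0113, -0.9999, 0.0024, 0.0921], [0.9803, -0.0106, 0.1971, -0.4861], [-0.1971, 0.0045, 0.9804, -1.3257], [0.0, 0.0, 0.0, 1.0]]}
{'mtx': [[335.4605, 0.0, 315.2954], [0.0, 335.4605, 237.2349], [0.0, 0.0, 1.0]], 'hand_eye': [[-0.0011, 0.2721, -0.9623, -0.1619], [1.0, -0.0, -0.0012, 0.001], [-0.0003, -0.9623, -0.2721, -0.0746], [0.0, 0.0, 0.0, 1.0]]}
```

View pics/scene0.png

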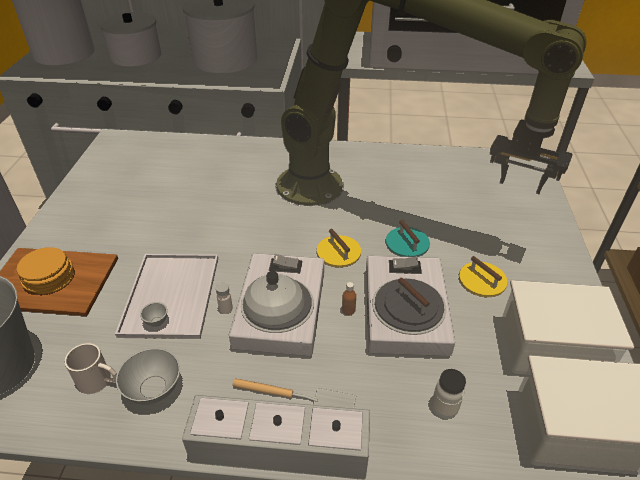

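View pics/top0.png

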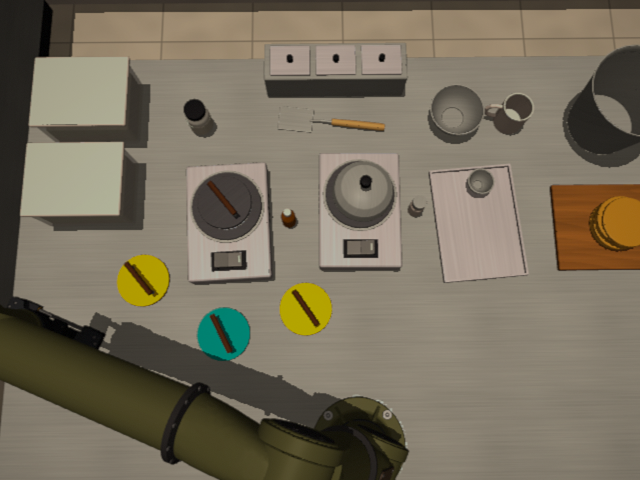

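Scene: plate A with the press is at left in the top view (227,207), with its rocker at (229,260). The dome on plate B is at (362,190), rocker at (360,248), and the tray is at (478,222). Press candidates: the dark press (227,207), turquoise decoy (223,333), yellow decoys (143,280) and (306,308). I choose the dark one standing on a hot plate.

```bash
cat > h.py <<'E'
import numpy as np,cv2
from bench import ctrl
from scipy.spatial.transform import Rotation as R
def ray(n,uv,pose=None):
    m=ctrl.camera_model(n);K=m["mtx"]
    uv=np.atleast_2d(uv).astype(float)
    d=np.c_[(uv[:,0]-K[0][2])/K[0][0],-(uv[:,1]-K[1][2])/K[1][1],-np.ones(len(uv))]
    if n=="wrist":
        s=pose; T=np.eye(4);T[:3,:3]=R.from_rotvec(s["tool_rot"]).as_matrix();T[:3,3]=s["position"]
        W=T@np.array(m["hand_eye"])
    else: W=np.linalg.inv(np.array(m["extrinsics"]))
    return W[:3,3],d@W[:3,:3].T
def pt(n,uv,z,pose=None):
    o,d=ray(n,uv,pose); t=(z-o[2])/d[:,2:3]; return o+t*d
def proj(n,P):
    m=ctrl.camera_model(n);E=np.array(m["extrinsics"]);K=np.array(m["mtx"])
    c=np.atleast_2d(P)@E[:3,:3].T+E[:3,3]; return np.c_[K[0,0]*c[:,0]/-c[:,2]+K[0,2],K[1,1]*c[:,1]/c[:,2]+K[1,2]]
def tri(uv1,n1,uv2,n2):
    a,d=ray(n1,uv1);b,e=ray(n2,uv2);d=d[0];e=e[0]
    s=np.linalg.lstsq(np.c_[d,-e],b-a,rcond=None)[0];p=a+s[0]*d;q=b+s[1]*e
    return (p+q)/2,np.linalg.norm(p-q)
E
python3 - <<'E'
import cv2
a=cv2.imread("pics/top0.png");b=cv2.imread("pics/scene0.png")
cv2.imwrite("pics/topc.png",cv2.resize(a[150:300,170:420],(750,450),interpolation=cv2.INTER_CUBIC))
cv2.imwrite("pics/topt.png",cv2.resize(a[155:295,400:540],(560,560),interpolation=cv2.INTER_CUBIC))
cv2.imwrite("pics/scc.png",cv2.resize(b[240:370,220:470],(750,390),interpolation=cv2.INTER_CUBIC))
E
```

```text
(no output)
```

View pics/topc.png

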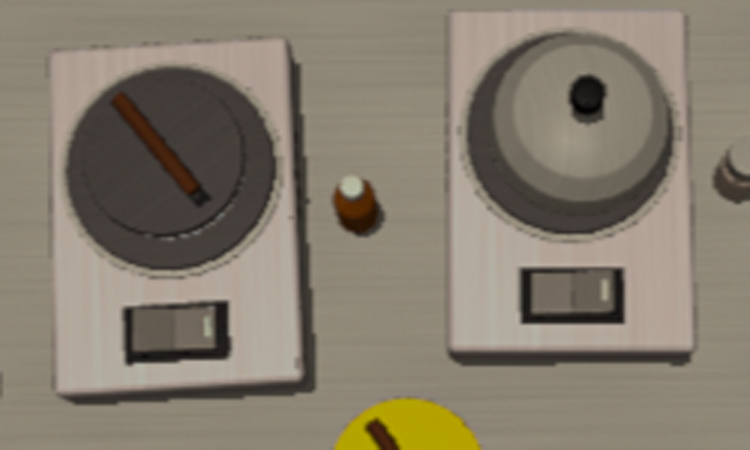

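View pics/topt.png

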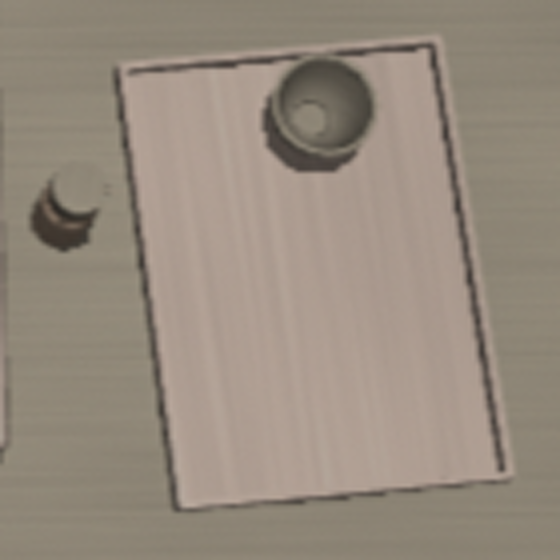

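View pics/scc.png

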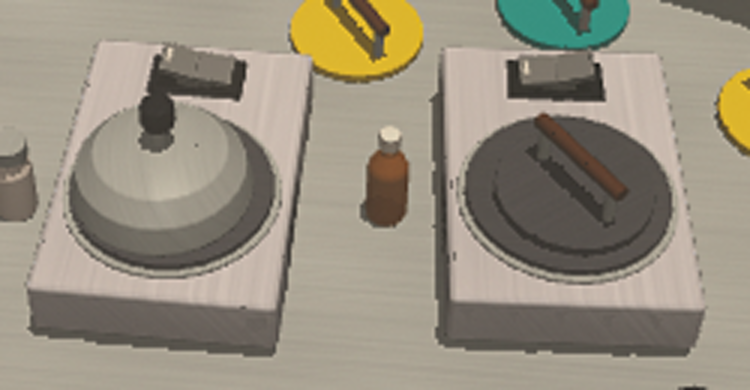

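```bash
python3 - <<'E'
from h import *
im=cv2.imread("pics/top0.png");hsv=cv2.cvtColor(im,cv2.COLOR_BGR2HSV)
print(np.round([ -0],1), hsv[280,200],hsv[260,385],hsv[250,470],hsv[255,290])
b,g,r=[im[:,:,i].astype(int) for i in range(3)]
m=((r-g>8)&(r>130)).astype(np.uint8)
for name,(x0,x1,y0,y1),z,sz in [("A",(180,280,155,290),.065,(.29,.2)),("B",(312,406,148,275),.065,(.29,.2)),("T",(425,535,158,290),.016,(.29,.21))]:
    q=np.zeros_like(m);q[y0:y1,x0:x1]=m[y0:y1,x0:x1]
    q=cv2.morphologyEx(q,cv2.MORPH_OPEN,np.ones((3,3)))
    ys,xs=np.nonzero(q);P=pt("top",np.c_[xs,ys],z)[:,:2]
    c,(w,h),a=cv2.minAreaRect((P*1000).astype(np.float32))
    print(name,np.round(c,1),np.round((w,h),1),round(a,1), np.round(cv2.boxPoints((c,(w,h),a)),0).tolist())
# bar
hh,ss,v=cv2.split(hsv)
for nm,im2,cam,(x0,x1,y0,y1) in [("t",im,"top",(190,265,165,235)),("s",cv2.imread("pics/scene0.png"),"scene",(375,440,270,330))]:
    b,g,r=[im2[:,:,i].astype(int) for i in range(3)]
    q=np.zeros(b.shape,np.uint8);q[y0:y1,x0:x1]=((r-b>18)&(r>g+10))[y0:y1,x0:x1]
    n,l,st,ce=cv2.connectedComponentsWithStats(q);k=1+np.argmax(st[1:,4]);print(nm,st[k],ce[k])
    ys,xs=np.nonzero(l==k); rect=cv2.minAreaRect(np.c_[xs,ys].astype(np.float32));print(rect)
    P=pt(cam,np.c_[xs,ys],.075+.053)[:,:2]*1000
    print(cv2.minAreaRect(P.astype(np.float32)),P.mean(0))
for nm,im2,cam,(x0,x1,y0,y1),th in [("t",im,"top",(352,380,170,195),45),("s",cv2.imread("pics/scene0.png"),"scene",(262,283,265,287),75)]:
    q=np.zeros(im2.shape[:2],np.uint8);q[y0:y1,x0:x1]=(im2.max(2)<th)[y0:y1,x0:x1]
    n,l,st,ce=cv2.connectedComponentsWithStats(q);k=1+np.argmax(st[1:,4]);print("knob",nm,st[k],ce[k], pt(cam,ce[k],.161))
E
```

```text
[0] [ 12  41 144] [ 13  40 180] [ 12  40 174] [ 19  44 145]
A [533.2 313.8] [288.3 204.1] 3.0 [[384.0, 408.0], [395.0, 204.0], [683.0, 220.0], [672.0, 423.0]]
B [559.7  -7.8] [213.5 288.2] 87.9 [[412.0, -109.0], [700.0, -120.0], [708.0, 93.0], [420.0, 104.0]]
T [ 535.  -308.4] [292.2 228.4] 4.7 [[380.0, -206.0], [399.0, -434.0], [690.0, -410.0], [671.0, -183.0]]
t [ 190  165   75   70 1169] [230.65526091 180.01454234]
((226.99996948242188, 199.49996948242188), (73.99998474121094, 68.99998474121094), 0.0)
((567.7063598632812, 302.07073974609375), (177.23989868164062, 166.74026489257812), 89.40084838867188) [614.2694912 293.2324327]
s [375 270  65  36 904] [409.36172566 280.43473451]
((407.0, 287.5), (35.0, 64.0), 90.0)
((562.921142578125, 303.76483154296875), (118.8670883178711, 158.28587341308594), 0.964667022228241) [545.04883745 307.48572472]
knob t [360 176  11  13 114] [365.24561404 181.68421053] [[ 0.59640746 -0.02033108  0.161     ]]
knob s [267 265  16  20 199] [272.98994975 274.32663317] [[ 0.58897893 -0.01881582  0.161     ]]
```

```bash
python3 - <<'E'
from h import *
def corners(nm,c,s,off,z):
    P=pt("top",np.array(c)/s+np.array(off)-0.0,z)[:,:2]*1000
    e=[np.linalg.norm(P[i]-P[(i+1)%4]) for i in range(4)]
    d=[np.degrees(np.arctan2(*(P[i]-P[(i+1)%4])[::-1])) for i in range(4)]
    print(nm,P.mean(0).round(1),P.round(0).tolist(),np.round(e),np.round(d,1))
corners("A",[(50,53),(288,39),(302,378),(57,391)],3,(170,150),.065)
corners("B",[(448,11),(686,11),(692,350),(449,350)],3,(170,150),.065)
corners("T",[(117,65),(440,37),(512,478),(178,508)],4,(400,155),.016)
im=cv2.imread("pics/top0.png")
# dark plate on A
g=cv2.GaussianBlur(im,(3,3),0).max(2)
for nm,(x0,x1,y0,y1),th in [("A",(188,268,168,245),95),]:
    q=np.zeros(g.shape,np.uint8);q[y0:y1,x0:x1]=(g<th)[y0:y1,x0:x1]
    cs=cv2.findContours(q,0,1)[0];c=cv2.convexHull(max(cs,key=cv2.contourArea))
    P=(pt("top",c[:,0],.075)[:,:2]*1000).astype(np.float32)
    print(nm,cv2.minEnclosingCircle(P),cv2.fitEllipse(P))
b,gg,r=[im[:,:,i].astype(int) for i in range(3)]
print("bar px",im[205,222],im[190,200],im[192,215])
for c,s,nm in [([(112,97),(203,205),(123,92),(196,193)],3,"bar")]:
    P=pt("top",np.array(c)/s+np.array((170,150)),.128)[:,:2]*1000;print(P.round(0).tolist())
P=pt("scene",np.array([(540,118),(620,190)])/3+np.array((220,240)),.128)[:,:2]*1000;print(P.round(0))
for nm,c in [("rockA",[(125,308),(226,303),(228,352),(128,358)]),("rockB",[(523,268),(622,268),(624,322),(523,322)])]:
    P=pt("top",np.array(c)/3+np.array((170,150)),.075)[:,:2]*1000;print(nm,P.mean(0).round(),P.round(0).tolist())
for nm,uv,z in [("sauce cap",(287,212.5),.1),("shaker cap",(420,203),.085),("ramekin",(480.5,181),.04)]: print(nm,pt("top",uv,z).round(3))
E
```

```text
A [530.9 307.3] [[667.0, 413.0], [677.0, 216.0], [394.0, 203.0], [386.0, 397.0]] [197. 283. 195. 281.] [  92.9    2.7  -87.6 -176.9]
B [556.6 -13.4] [[700.0, 83.0], [698.0, -115.0], [413.0, -108.0], [415.0, 86.0]] [198. 285. 194. 285.] [ 89.4  -1.3 -90.6 179.5]
T [ 532.4 -314.9] [[667.0, -199.0], [684.0, -408.0], [397.0, -430.0], [381.0, -222.0]] [210. 287. 209. 287.] [  94.6    4.4  -85.5 -175.3]
A ((566.244384765625, 310.208740234375), 84.27207946777344) ((566.2014770507812, 310.244140625), (166.900146484375, 168.14898681640625), 125.46526336669922)
bar px [58 62 68] [56 60 66] [13 30 59]
[[609.0, 348.0], [521.0, 275.0], [613.0, 339.0], [531.0, 281.0]]
[[544. 285.]
 [616. 345.]]
rockA [432. 302.] [[450.0, 343.0], [454.0, 263.0], [414.0, 261.0], [410.0, 340.0]]
rockB [457. -13.] [[479.0, 26.0], [479.0, -53.0], [435.0, -53.0], [436.0, 27.0]]
sauce cap [[0.541 0.162 0.1  ]]
shaker cap [[ 0.565 -0.158  0.085]]
ramekin [[ 0.632 -0.322  0.04 ]]
```

```bash
cat >> h.py <<'E'
def plan(target,jawdir,s=None):
    """world target TCP, jaw dir degrees (mod 180); prints world->tool deltas"""
    s=s or ctrl.get_state();M=R.from_rotvec(s["tool_rot"]).as_matrix();p=np.array(s["position"])
    best=None
    for k in (0,180,-180):
        a=np.radians(jawdir+k);y=np.array([np.cos(a),np.sin(a),0]);x=np.array([0,0,-1.]);T=np.c_[x,y,np.cross(x,y)]
        rv=R.from_matrix(M.T@T).as_rotvec()
        if best is None or np.linalg.norm(rv)<np.linalg.norm(best[0]): best=(rv,T)
    rv,T=best
    print("t",round(s["time"],2),"pos",p.round(4),"jaw",s["grip_width"],"F",np.round(s["ft_force"],1))
    print("M",M.round(3).tolist(),"q",np.round(s["joint_positions"],2))
    print("rot units total",(np.degrees(rv)/5).round(2)); d=np.array(target)-p
    print("travel in current axes",(M.T@d/.3).round(3),"in final axes",(T.T@d/.3).round(3))
E
python3 -c "
from h import *
plan([0.430,0.3255,0.15],2.8)"
```

```text
t 0.1 pos [0.2565 0.5967 0.2216] jaw 0.9996226213945766 F [0.3 0.6 0.2]
M [[-0.001, 0.395, 0.919], [-0.002, 0.919, -0.395], [-1.0, -0.002, 0.0]] q [-1.15  0.32 -0.07  1.45  0.02  1.37 -0.06]
rot units total [1.279e+01 1.000e-02 2.000e-02]
travel in current axes [ 0.24  -0.602  0.888] in final axes [0.239 0.534 0.931]
```

```bash
python3 -m jog '[{"rot":[1,0,0],"travel":[0,0,0.1],"jaw":1},{"rot":[1,0,0],"travel":[0,0,0.12],"jaw":1},{"rot":[1,0,0],"travel":[0,0,0.12],"jaw":1},{"rot":[1,0,0],"travel":[0,0,0.12],"jaw":1},{"rot":[1,0,0],"travel":[0,0,0.12],"jaw":1},{"rot":[1,0,0],"travel":[0,0,0.1],"jaw":1},{"rot":[1,0,0],"travel":[0,0,0.1],"jaw":1},{"rot":[1,0,0],"travel":[0,0,0],"jaw":1}]' 10
python3 -m jog '[{"rot":[1,0,0],"travel":[0,0,0],"jaw":1},{"rot":[1,0,0],"travel":[0,0,0],"jaw":1},{"rot":[1,0,0],"travel":[0,0,0],"jaw":1},{"rot":[1,0,0],"travel":[0,0,0],"jaw":1},{"rot":[0.8,0,0],"travel":[0,0,0],"jaw":1},{"rot":[0,0,0],"travel":[0,0,0],"jaw":1}]'
python3 -c "
from h import *
plan([0.430,0.3255,0.15],2.8)"
```

```text
time: 0.9
position: [0.443, 0.4496, 0.2222]
tool_rot: [0.866, 1.387, -0.869]
ft_force: [0.5, 0.6, 0.3]
grip_width: 0.358
time: 1.5
position: [0.4382, 0.455, 0.222]
tool_rot: [1.173, 1.231, -1.175]
ft_force: [0.4, 0.7, -0.5]
grip_width: 0.007
t 1.5 pos [0.4382 0.455  0.222 ] jaw 0.006543495692499773 F [ 0.4  0.7 -0.5]
M [[-0.001, 0.999, 0.048], [-0.001, 0.048, -0.999], [-1.0, -0.001, 0.001]] q [-0.99  0.28  0.18  1.51 -0.05  1.36 -0.76]
rot units total [-0.01  0.01  0.01]
travel in current axes [ 0.24  -0.048  0.43 ] in final axes [ 0.24  -0.048  0.43 ]
```

```bash
python3 -m jog '[{"rot":[0,0,0],"travel":[0,-0.02,0.145],"jaw":1},{"rot":[0,0,0],"travel":[0,-0.02,0.145],"jaw":1},{"rot":[0,0,0],"travel":[0,-0.01,0.14],"jaw":1},{"rot":[0,0,0],"travel":[0,0,0],"jaw":1},{"rot":[0,0,0],"travel":[0,0,0],"jaw":1}]' 
python3 - <<'E'
from h import *
plan([0.430,0.3255,0.11],2.8)
s=ctrl.get_state();im=ctrl.get_image("wrist");cv2.imwrite("pics/w1.png",im[:,:,::-1])
import pickle;pickle.dump(s,open("w1.pkl","wb"))
E
```

```text
time: 2.0
position: [0.4298, 0.325, 0.2229]
tool_rot: [1.175, 1.232, -1.173]
ft_force: [-0.7, 0.2, 0.3]
grip_width: 0.008
t 2.0 pos [0.4298 0.325  0.2229] jaw 0.007581526311312922 F [-0.7  0.2  0.3]
M [[0.0, 0.999, 0.047], [0.001, 0.047, -0.999], [-1.0, 0.0, -0.001]] q [-0.91  0.08  0.23  1.74 -0.02  1.33 -0.63]
rot units total [-0.02 -0.01 -0.  ]
travel in current axes [ 0.376  0.001 -0.001] in final axes [ 0.376  0.001 -0.002]
```

View pics/w1.png

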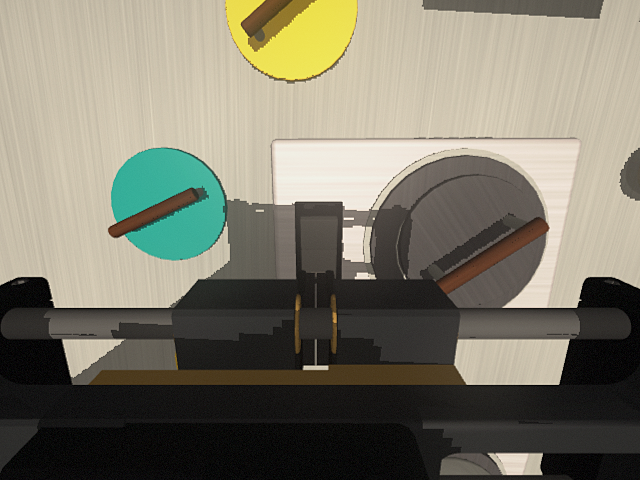

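The wrist view shows plate A's box (272..580), the press with its bar (437,285)-(545,222), and the shut fingers over the rocker. Next I push down.

```bash
python3 -m jog '[{"rot":[0,0,0],"travel":[0.15,0,0],"jaw":1},{"rot":[0,0,0],"travel":[0.15,0,0],"jaw":1},{"rot":[0,0,0],"travel":[0.1,0,0],"jaw":1},{"rot":[0,0,0],"travel":[0.03,0,0],"jaw":1},{"rot":[0,0,0],"travel":[0,0,0],"jaw":1}]' 
python3 -m jog '[{"rot":[0,0,0],"travel":[0.01,0,0],"jaw":1},{"rot":[0,0,0],"travel":[0.01,0,0],"jaw":1}]'
python3 -m jog '[{"rot":[0,0,0],"travel":[0.01,0,0],"jaw":1},{"rot":[0,0,0],"travel":[0.005,0,0],"jaw":1}]'
```

```text
time: 2.55
position: [0.4285, 0.3264, 0.0926]
tool_rot: [1.17, 1.233, -1.175]
ft_force: [-1.2, -1.4, 2.7]
grip_width: 0.002
time: 2.75
position: [0.4306, 0.3279, 0.0898]
tool_rot: [1.177, 1.233, -1.169]
ft_force: [-0.9, 2.2, 3.2]
grip_width: 0.008
time: 2.95
position: [0.4301, 0.3255, 0.0834]
tool_rot: [1.174, 1.231, -1.173]
ft_force: [0.2, -0.2, -1.0]
grip_width: 0.006
```

```bash
python3 -m jog '[{"rot":[0,0,0],"travel":[0.007,0,0],"jaw":1},{"rot":[0,0,0],"travel":[0.004,0,0],"jaw":1},{"rot":[0,0,0],"travel":[0,0,0],"jaw":1}]'
python3 -m jog '[{"rot":[0,0,0],"travel":[-0.1,0,0],"jaw":-1},{"rot":[0,0,0],"travel":[-0.16,0,0],"jaw":-1},{"rot":[0,0,0],"travel":[-0.15,0,0.1],"jaw":-1},{"rot":[0,0,0],"travel":[0,0.05,0.16],"jaw":-1},{"rot":[0,0,0],"travel":[0,0.08,0.14],"jaw":-1},{"rot":[0,0,0],"travel":[0,0.1,0.12],"jaw":-1},{"rot":[0,0,0],"travel":[0,0.05,0.15],"jaw":-1},{"rot":[0,0,0],"travel":[0,0,0.15],"jaw":-1}]'
python3 - <<'E'
from h import *
im=ctrl.get_image("top")[:,:,::-1];cv2.imwrite("pics/t2.png",cv2.resize(im[150:300,170:420],(750,450),interpolation=cv2.INTER_CUBIC))
im=ctrl.get_image("scene")[:,:,::-1];cv2.imwrite("pics/s2.png",cv2.resize(im[220:370,220:470],(750,450),interpolation=cv2.INTER_CUBIC))
plan([0.594,-0.020,0.21],0)
E
```

```text
time: 3.25
position: [0.4301, 0.3254, 0.0817]
tool_rot: [1.175, 1.231, -1.174]
ft_force: [-3.8, -1.5, 13.1]
grip_width: 0.002
time: 4.05
position: [0.5267, 0.0839, 0.1992]
tool_rot: [1.174, 1.229, -1.174]
ft_force: [-0.1, 0.4, 0.5]
grip_width: 0.649
t 4.15 pos [0.526  0.0774 0.1994] jaw 0.746119522798301 F [-0.4  0.3  0.3]
M [[0.0, 0.999, 0.036], [-0.004, 0.036, -0.999], [-1.0, 0.0, 0.004]] q [-0.64  0.08  0.46  1.79 -0.03  1.28 -0.13]
rot units total [ 0.41  0.04 -0.  ]
travel in current axes [-0.034  0.215  0.333] in final axes [-0.035  0.227  0.325]
```

View pics/s2.png

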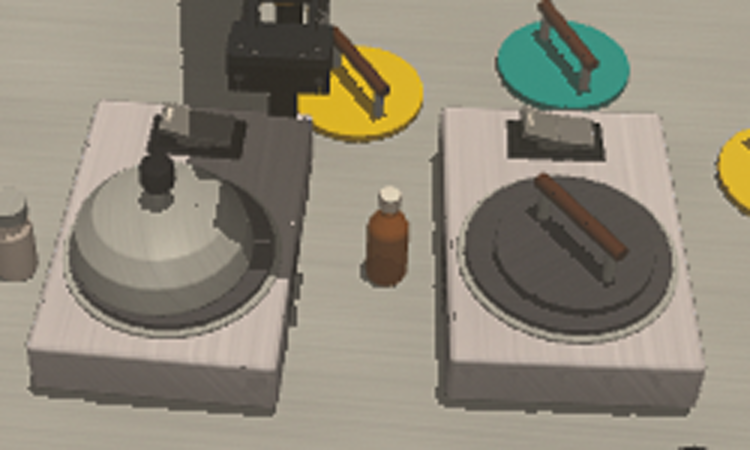

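View pics/t2.png

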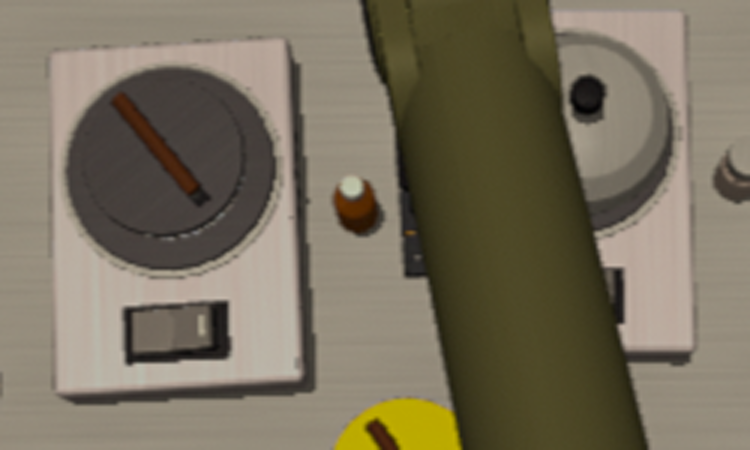

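Rocker A now shows the same pose as B's off state: -y wing raised, at (560,125) in the crop. The left wing lies down. Now I triangulate the knob and move above it.

```bash
python3 -m jog '[{"rot":[0.4,0,0],"travel":[-0.08,0.05,0.11],"jaw":-1},{"rot":[0,0,0],"travel":[0,0.06,0.11],"jaw":-1},{"rot":[0,0,0],"travel":[0,0.06,0.105],"jaw":-1},{"rot":[0,0,0],"travel":[0,0.05,0],"jaw":-1},{"rot":[0,0,0],"travel":[0,0,0],"jaw":-1},{"rot":[0,0,0],"travel":[0,0,0],"jaw":-1}]' 
python3 - <<'E'
from h import *
print(tri((365.2,181.7),"top",(273,274.3),"scene"))
plan([0.594,-0.020,0.142],0)
s=ctrl.get_state();im=ctrl.get_image("wrist");cv2.imwrite("pics/w3.png",im[:,:,::-1])
E
```

```text
time: 4.75
position: [0.593, -0.0088, 0.2228]
tool_rot: [1.198, 1.217, -1.2]
ft_force: [-0.4, -0.1, -0.1]
grip_width: 0.996
(array([ 0.59446021, -0.01865195,  0.16677016]), np.float64(0.0020903837550699527))
t 4.75 pos [ 0.593  -0.0088  0.2228] jaw 0.9959017549014717 F [-0.4 -0.1 -0.1]
M [[-0.002, 1.0, 0.014], [0.0, 0.014, -1.0], [-1.0, -0.002, -0.0]] q [-0.5   0.22  0.55  1.62 -0.11  1.34  0.08]
rot units total [ 0.16 -0.    0.02]
travel in current axes [0.269 0.003 0.037] in final axes [0.269 0.003 0.037]
```

View pics/w3.png

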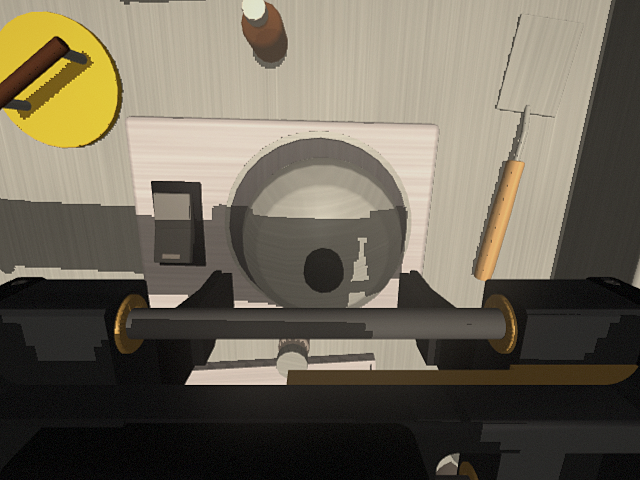

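```bash
python3 - <<'E'
from h import *
s=ctrl.get_state()
for z in (.161,.167,.173):print(pt("wrist",(323.5,270.5),z,s).round(4))
plan([0.594,-0.0195,0.142],0)
E
```

```text
[[ 0.5991 -0.0207  0.161 ]]
[[ 0.599  -0.0183  0.167 ]]
[[ 0.5988 -0.016   0.173 ]]
t 4.8 pos [ 0.5928 -0.0085  0.2229] jaw 1.0022379533148011 F [ 0.2  0.6 -0.7]
M [[-0.001, 1.0, 0.015], [0.0, 0.015, -1.0], [-1.0, -0.001, -0.0]] q [-0.5   0.21  0.55  1.62 -0.11  1.34  0.08]
rot units total [ 0.17 -0.    0.01]
travel in current axes [0.27  0.004 0.037] in final axes [0.27  0.004 0.037]
```

The knob at wrist pixel (324,271) gives about (0.597,-0.019), which agrees with the top/scene triangulation. I descend and grip.

```bash
python3 -m jog '[{"rot":[0.17,0,0],"travel":[0,0.012,0.037],"jaw":-1},{"rot":[0,0,0],"travel":[0.1,0,0],"jaw":-1},{"rot":[0,0,0],"travel":[0.1,0,0],"jaw":-1},{"rot":[0,0,0],"travel":[0.07,0,0],"jaw":-1},{"rot":[0,0,0],"travel":[0,0,0],"jaw":-1},{"rot":[0,0,0],"travel":[0,0,0],"jaw":-1}]' 25
python3 -m jog '[{"rot":[0,0,0],"travel":[0,0,0],"jaw":1},{"rot":[0,0,0],"travel":[0,0,0],"jaw":1},{"rot":[0,0,0],"travel":[0,0,0],"jaw":1},{"rot":[0,0,0],"travel":[0,0,0],"jaw":1},{"rot":[0,0,0],"travel":[0,0,0],"jaw":1},{"rot":[0,0,0],"travel":[0,0,0],"jaw":1},{"rot":[0,0,0],"travel":[0,0,0],"jaw":1}]' 25
```

```text
time: 5.4
position: [0.5973, -0.0208, 0.1429]
tool_rot: [1.211, 1.208, -1.21]
ft_force: [0.6, 0.9, 0.1]
grip_width: 0.997
time: 6.1
position: [0.5973, -0.0206, 0.1424]
tool_rot: [1.211, 1.208, -1.21]
ft_force: [0.7, -0.1, -0.2]
grip_width: 0.445
```

```bash
python3 -m jog '[{"rot":[0,0,0],"travel":[0,0,0],"jaw":1},{"rot":[0,0,0],"travel":[0,0,0],"jaw":1},{"rot":[0,0,0],"travel":[0,0,0],"jaw":1},{"rot":[0,0,0],"travel":[0,0,0],"jaw":1}]'
python3 -m jog '[{"rot":[0,0,0],"travel":[-0.03,0,0],"jaw":1},{"rot":[0,0,0],"travel":[-0.05,0,0],"jaw":1},{"rot":[0,0,0],"travel":[-0.08,0,0],"jaw":1},{"rot":[0,0,0],"travel":[-0.06,0,0],"jaw":1},{"rot":[0,0,0],"travel":[0,0,0],"jaw":1}]'
python3 - <<'E'
from h import *
im=ctrl.get_image("scene")[:,:,::-1];cv2.imwrite("pics/s4.png",cv2.resize(im[170:370,120:370],(750,600),interpolation=cv2.INTER_CUBIC))
plan([0.487,-0.3185,0.22],4.5)
E
```

```text
time: 6.5
position: [0.5976, -0.0206, 0.1424]
tool_rot: [1.211, 1.208, -1.21]
ft_force: [2.1, 0.2, -0.9]
grip_width: 0.312
time: 7.0
position: [0.5991, -0.0209, 0.2121]
tool_rot: [1.214, 1.205, -1.206]
ft_force: [0.3, 0.5, -3.6]
grip_width: 0.314
t 7.05 pos [ 0.5981 -0.0208  0.2101] jaw 0.30919904012982286 F [-0.4  0.3 -4.4]
M [[0.003, 1.0, -0.002], [0.001, -0.002, -1.0], [-1.0, 0.003, -0.001]] q [-0.48  0.23  0.56  1.62 -0.13  1.32  0.09]
rot units total [-0.92 -0.   -0.03]
travel in current axes [-0.035 -0.368  0.993] in final axes [-0.033 -0.447  0.96 ]
```

View pics/s4.png

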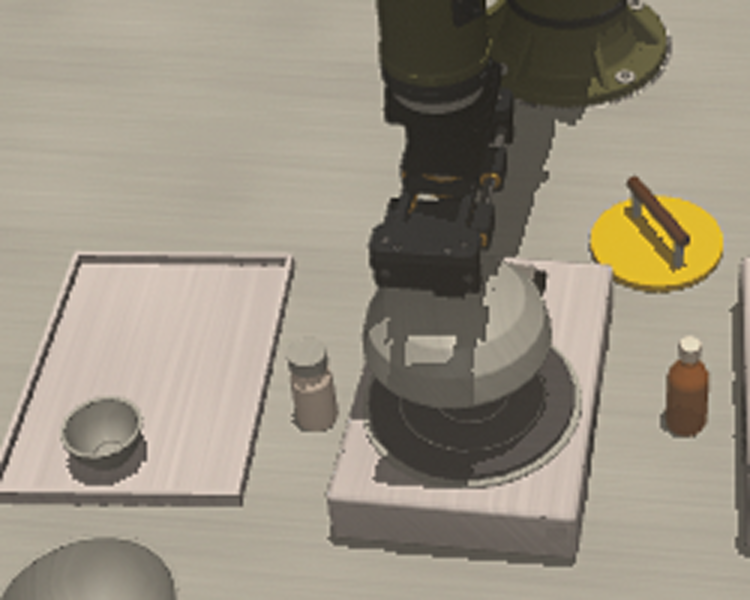

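The dome is lifted and upright, with its rim well above the shaker. I carry it to the tray.

```bash
python3 -m jog '[{"rot":[0,0,0],"travel":[0,-0.02,0.05],"jaw":1},{"rot":[0,0,0],"travel":[0,-0.045,0.12],"jaw":1},{"rot":[0,0,0],"travel":[0,-0.055,0.15],"jaw":1},{"rot":[0,0,0],"travel":[0,-0.055,0.15],"jaw":1},{"rot":[0,0,0],"travel":[0,-0.055,0.15],"jaw":1},{"rot":[0,0,0],"travel":[0,-0.055,0.15],"jaw":1},{"rot":[0,0,0],"travel":[0,-0.05,0.13],"jaw":1},{"rot":[0,0,0],"travel":[0,-0.03,0.08],"jaw":1}]' 
python3 -m jog '[{"rot":[0,0,0],"travel":[0,0,0],"jaw":1},{"rot":[0,0,0],"travel":[0,0,0],"jaw":1},{"rot":[0,0,0],"travel":[0,0,0],"jaw":1}]' 
python3 - <<'E'
from h import *
plan([0.487,-0.3185,0.072],0)
im=ctrl.get_image("top")[:,:,::-1];cv2.imwrite("pics/t5.png",im)
E
```

```text
time: 7.85
position: [0.4825, -0.3195, 0.2074]
tool_rot: [1.213, 1.207, -1.218]
ft_force: [0.9, -0.5, -4.1]
grip_width: 0.314
time: 8.15
position: [0.487, -0.3133, 0.2074]
tool_rot: [1.21, 1.211, -1.21]
ft_force: [0.4, 0.8, -4.2]
grip_width: 0.312
t 8.15 pos [ 0.487  -0.3133  0.2074] jaw 0.3116316103414157 F [ 0.4  0.8 -4.2]
M [[-0.001, 1.0, -0.001], [0.002, -0.001, -1.0], [-1.0, -0.001, -0.002]] q [-0.12  0.21  0.75  1.68 -0.15  1.31  0.65]
rot units total [-0.01 -0.02  0.01]
travel in current axes [0.451 0.001 0.018] in final axes [0.451 0.    0.017]
```

View pics/t5.png

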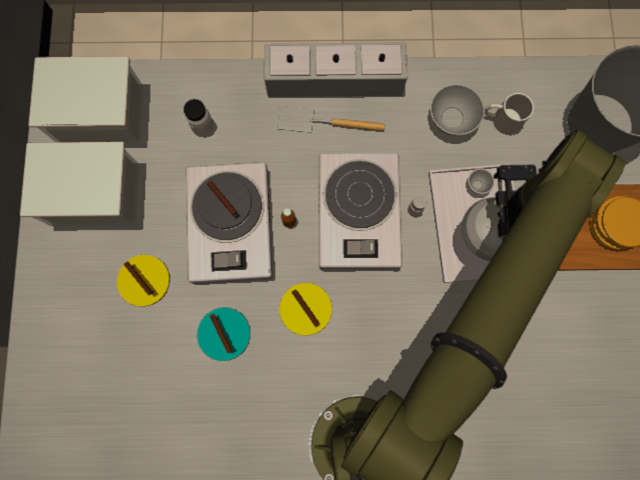

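```bash
python3 -m jog '[{"rot":[0,0,0],"travel":[0.06,0,0.016],"jaw":1},{"rot":[0,0,0],"travel":[0.11,0,0],"jaw":1},{"rot":[0,0,0],"travel":[0.11,0,0],"jaw":1},{"rot":[0,0,0],"travel":[0.08,0,0],"jaw":1},{"rot":[0,0,0],"travel":[0.05,0,0],"jaw":1},{"rot":[0,0,0],"travel":[0.02,0,0],"jaw":1},{"rot":[0,0,0],"travel":[0,0,0],"jaw":1}]' 
python3 -m jog '[{"rot":[0,0,0],"travel":[0.01,0,0],"jaw":1},{"rot":[0,0,0],"travel":[0.01,0,0],"jaw":1},{"rot":[0,0,0],"travel":[0,0,0],"jaw":1}]'
python3 - <<'E'
from h import *
plan([0.487,-0.3185,0.072],0)
im=cv2.imread("pics/t5.png");g=cv2.GaussianBlur(im,(3,3),0).max(2)
x0,x1,y0,y1=322,398,158,235
q=np.zeros(g.shape,np.uint8);q[y0:y1,x0:x1]=(g<95)[y0:y1,x0:x1]
c=cv2.convexHull(max(cv2.findContours(q,0,1)[0],key=cv2.contourArea))
P=(pt("top",c[:,0],.075)[:,:2]*1000).astype(np.float32)
print(cv2.minEnclosingCircle(P),cv2.fitEllipse(P))
E
```

```text
time: 8.9
position: [0.4874, -0.3187, 0.0791]
tool_rot: [1.21, 1.209, -1.21]
ft_force: [-0.7, -1.2, -3.4]
grip_width: 0.316
time: 9.2
position: [0.4876, -0.3193, 0.0738]
tool_rot: [1.211, 1.208, -1.21]
ft_force: [0.8, -0.0, -3.1]
grip_width: 0.316
t 9.2 pos [ 0.4876 -0.3193  0.0738] jaw 0.31591445573716853 F [ 0.8 -0.  -3.1]
M [[0.001, 1.0, -0.002], [-0.0, -0.002, -1.0], [-1.0, 0.001, 0.0]] q [-0.06  0.36  0.71  1.82 -0.26  1.07  0.75]
rot units total [-0.02  0.   -0.01]
travel in current axes [ 0.006 -0.002 -0.003] in final axes [ 0.006 -0.002 -0.003]
((592.022216796875, -13.346162796020508), 83.95684051513672) ((592.2962646484375, -13.653504371643066), (165.4746856689453, 167.40985107421875), 83.43244171142578)
```

plate_b measures (0.592,-0.0135), 167 mm across (170 given), which fits. I lower until contact.

```bash
python3 -m jog '[{"rot":[0,0,0],"travel":[0.005,0,0],"jaw":1},{"rot":[0,0,0],"travel":[0,0,0],"jaw":1},{"rot":[0,0,0],"travel":[0,0,0],"jaw":1}]'
python3 -m jog '[{"rot":[0,0,0],"travel":[0.005,0,0],"jaw":1},{"rot":[0,0,0],"travel":[0,0,0],"jaw":1},{"rot":[0,0,0],"travel":[0,0,0],"jaw":1}]'
```

```text
time: 9.5
position: [0.4877, -0.3195, 0.0724]
tool_rot: [1.211, 1.207, -1.21]
ft_force: [0.9, -0.2, -1.1]
grip_width: 0.312
time: 9.8
position: [0.4877, -0.3195, 0.0723]
tool_rot: [1.212, 1.208, -1.209]
ft_force: [-3.1, 2.7, 8.7]
grip_width: 0.312
```

Contact. I release and retreat upward.

```bash
python3 -m jog '[{"rot":[0,0,0],"travel":[-0.003,0,0],"jaw":0.2},{"rot":[0,0,0],"travel":[0,0,0],"jaw":0},{"rot":[0,0,0],"travel":[0,0,0],"jaw":-1},{"rot":[0,0,0],"travel":[0,0,0],"jaw":-1},{"rot":[0,0,0],"travel":[0,0,0],"jaw":-1},{"rot":[0,0,0],"travel":[0,0,0],"jaw":-1},{"rot":[0,0,0],"travel":[0,0,0],"jaw":-1}]'
python3 -m jog '[{"rot":[0,0,0],"travel":[-0.1,0,0],"jaw":-1},{"rot":[0,0,0],"travel":[-0.13,0,0],"jaw":-1},{"rot":[0,0,0],"travel":[-0.13,0,0],"jaw":-1},{"rot":[0,0,0],"travel":[-0.13,0,-0.1],"jaw":-1},{"rot":[0,0,0],"travel":[0,0.02,-0.15],"jaw":-1},{"rot":[0,0,0],"travel":[0,0.02,-0.15],"jaw":-1},{"rot":[0,0,0],"travel":[0,0,-0.15],"jaw":-1},{"rot":[0,0,0],"travel":[0,0,-0.15],"jaw":-1}]'
python3 - <<'E'
from h import *
im=ctrl.get_image("top")[:,:,::-1];cv2.imwrite("pics/t6.png",im)
im=ctrl.get_image("scene")[:,:,::-1];cv2.imwrite("pics/s6.png",im)
plan([0.568,0.312,0.2],-51)
E
```

```text
time: 10.5
position: [0.4872, -0.3192, 0.0711]
tool_rot: [1.21, 1.209, -1.21]
ft_force: [0.3, -0.8, 0.2]
grip_width: 0.86
time: 11.3
position: [0.4995, -0.1075, 0.2185]
tool_rot: [1.211, 1.208, -1.21]
ft_force: [0.6, 0.7, -0.7]
grip_width: 0.998
t 11.4 pos [ 0.5001 -0.1013  0.218 ] jaw 1.0004954291256067 F [-0.6  0.1 -1. ]
M [[-0.0, 1.0, 0.009], [0.004, 0.009, -1.0], [-1.0, -0.0, -0.004]] q [-0.43  0.01  0.59  1.82 -0.01  1.31  0.17]
rot units total [10.31 -0.04  0.02]
travel in current axes [ 0.065  0.239 -1.375] in final axes [ 0.06  -0.928 -1.043]
```

View pics/t6.png

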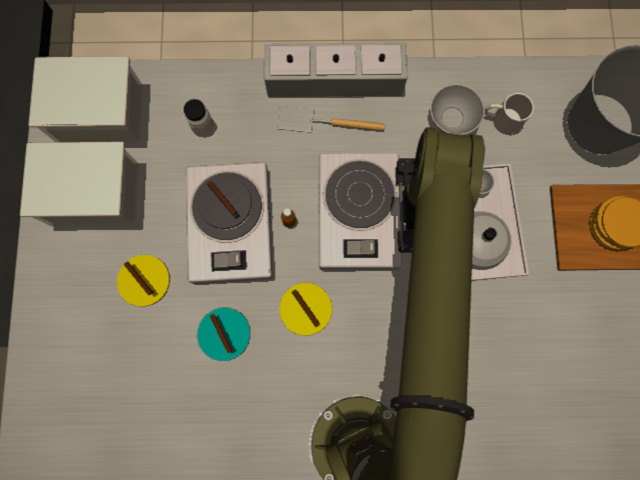

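View pics/s6.png

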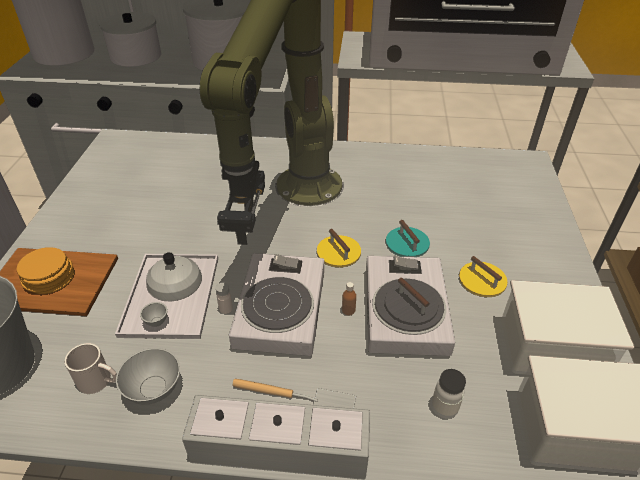

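The dome stands flat in the tray at scene (172,278); shaker, bottle and bowl are unmoved. Next is the press.

```bash
python3 -m jog '[{"rot":[0,0,0],"travel":[0,0.03,-0.15],"jaw":-1},{"rot":[0,0,0],"travel":[0,0.03,-0.16],"jaw":-1},{"rot":[0,0,0],"travel":[0,0.03,-0.16],"jaw":-1},{"rot":[0,0,0],"travel":[0,0.03,-0.16],"jaw":-1},{"rot":[0,0,0],"travel":[0,0.03,-0.16],"jaw":-1},{"rot":[0,0,0],"travel":[0,0.03,-0.16],"jaw":-1},{"rot":[0,0,0],"travel":[0,0.03,-0.16],"jaw":-1},{"rot":[0,0,0],"travel":[0,0.03,-0.16],"jaw":-1}]'
python3 -m jog '[{"rot":[1,0,0],"travel":[0,0,-0.06],"jaw":-1},{"rot":[1,0,0],"travel":[0,0,0],"jaw":-1},{"rot":[1,0,0],"travel":[0,0,0],"jaw":-1},{"rot":[1,0,0],"travel":[0,0,0],"jaw":-1},{"rot":[1,0,0],"travel":[0,0,0],"jaw":-1},{"rot":[1,0,0],"travel":[0,0,0],"jaw":-1},{"rot":[1,0,0],"travel":[0,0,0],"jaw":-1},{"rot":[1,0,0],"travel":[0,0,0],"jaw":-1}]'
python3 -m jog '[{"rot":[1,0,0],"travel":[0,0,0],"jaw":-1},{"rot":[1,0,0],"travel":[0,0,0],"jaw":-1},{"rot":[0.3,0,0],"travel":[0,0,0],"jaw":-1},{"rot":[0,0,0],"travel":[0,0,0],"jaw":-1},{"rot":[0,0,0],"travel":[0,0,0],"jaw":-1}]'
python3 - <<'E'
from h import *
plan([0.568,0.312,0.102],-51)
im=ctrl.get_image("wrist")[:,:,::-1];cv2.imwrite("pics/w7.png",im)
E
```

```text
time: 12.2
position: [0.5728, 0.273, 0.2182]
tool_rot: [1.211, 1.208, -1.211]
ft_force: [0.6, -0.6, -0.5]
grip_width: 0.998
time: 13.0
position: [0.5727, 0.289, 0.2181]
tool_rot: [1.706, 0.789, -1.706]
ft_force: [0.3, 0.5, -0.1]
grip_width: 1.002
time: 13.5
position: [0.5724, 0.2894, 0.2182]
tool_rot: [1.834, 0.64, -1.834]
ft_force: [0.1, 0.0, 0.8]
grip_width: 0.999
t 13.5 pos [0.5724 0.2894 0.2182] jaw 0.9988205300589533 F [0.1 0.  0.8]
M [[0.0, 0.622, -0.783], [-0.0, -0.783, -0.622], [-1.0, 0.0, 0.0]] q [-0.86  0.32  0.45  1.5  -0.14  1.36 -1.31]
rot units total [-0.11  0.   -0.  ]
travel in current axes [ 0.387 -0.068 -0.035] in final axes [ 0.387 -0.068 -0.036]
```

View pics/w7.png

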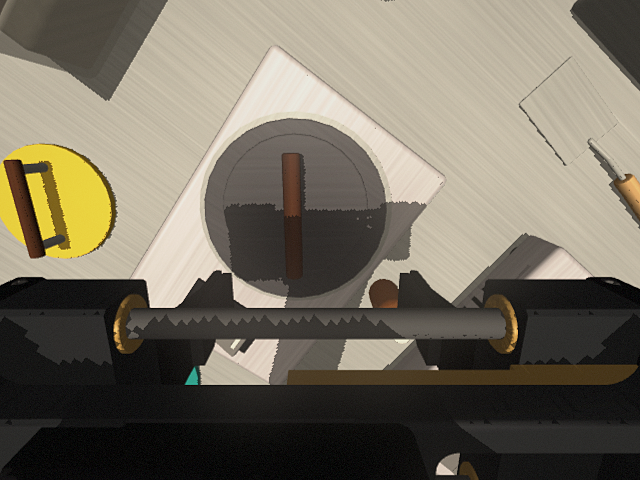

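```bash
python3 - <<'E'
from h import *
s=ctrl.get_state()
P=pt("wrist",[(291,153),(294.5,277)],.128,s);c=P.mean(0);d=P[1]-P[0]
print(P.round(4),c,np.linalg.norm(d),np.degrees(np.arctan2(d[1],d[0])))
plan([c[0],c[1],0.103],np.degrees(np.arctan2(d[1],d[0]))+90)
E
```

```text
[[0.6142 0.3463 0.128 ]
 [0.5387 0.285  0.128 ]] [0.57647415 0.31564831 0.128     ] 0.09721447327204778 -140.97960109322437
t 13.55 pos [0.5724 0.2895 0.2183] jaw 1.0005441392654273 F [-0.4  0.1 -0.5]
M [[0.0, 0.622, -0.783], [-0.0, -0.783, -0.622], [-1.0, 0.0, 0.0]] q [-0.86  0.32  0.45  1.5  -0.14  1.36 -1.31]
rot units total [-0.11  0.   -0.  ]
travel in current axes [ 0.384 -0.06  -0.065] in final axes [ 0.384 -0.059 -0.065]
```

```bash
python3 -m jog '[{"rot":[-0.1,0,0],"travel":[0,-0.06,-0.06],"jaw":-1},{"rot":[0,0,0],"travel":[0.12,0,0],"jaw":-1},{"rot":[0,0,0],"travel":[0.12,0,0],"jaw":-1},{"rot":[0,0,0],"travel":[0.1,0,0],"jaw":-1},{"rot":[0,0,0],"travel":[0.045,0,0],"jaw":-1},{"rot":[0,0,0],"travel":[0,0,0],"jaw":-1},{"rot":[0,0,0],"travel":[0,0,0],"jaw":-1}]' 45
python3 - <<'E'
from h import *
plan([0.574,0.315,0.103],-51)
im=ctrl.get_image("scene")[:,:,::-1];cv2.imwrite("pics/s8.png",cv2.resize(im[170:370,300:550],(750,600)))
E
```

```text
time: 14.25
position: [0.5761, 0.3152, 0.1041]
tool_rot: [1.831, 0.646, -1.827]
ft_force: [-0.2, 0.5, 0.5]
grip_width: 0.997
t 14.25 pos [0.5761 0.3152 0.1041] jaw 0.9974461824771088 F [-0.2  0.5  0.5]
M [[0.002, 0.628, -0.778], [0.001, -0.778, -0.628], [-1.0, 0.0, -0.002]] q [-0.86  0.43  0.42  1.59 -0.18  1.16 -1.3 ]
rot units total [-0.02 -0.02 -0.  ]
travel in current axes [ 0.004 -0.004  0.006] in final axes [ 0.004 -0.004  0.006]
```

View pics/s8.png

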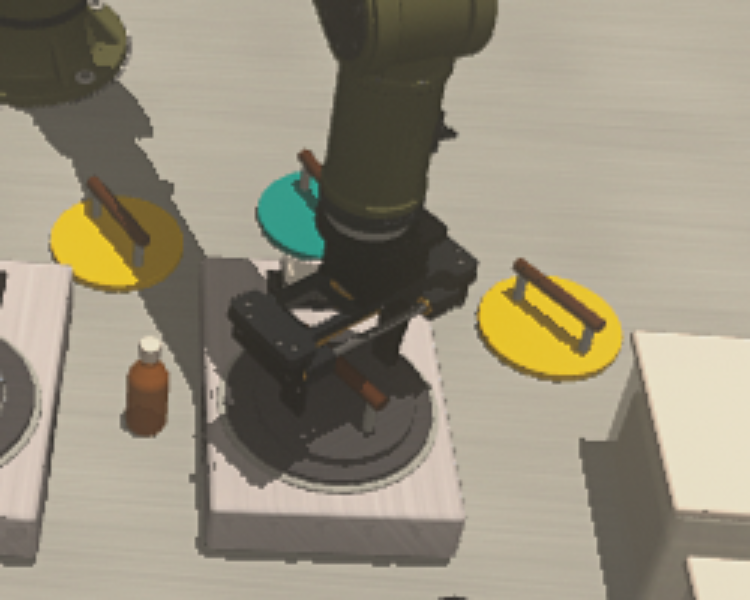

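The fingers straddle the bar. I close with 45 N and lift a little.

```bash
python3 -m jog '[{"rot":[0,0,0],"travel":[0,0,0],"jaw":1},{"rot":[0,0,0],"travel":[0,0,0],"jaw":1},{"rot":[0,0,0],"travel":[0,0,0],"jaw":1},{"rot":[0,0,0],"travel":[0,0,0],"jaw":1},{"rot":[0,0,0],"travel":[0,0,0],"jaw":1},{"rot":[0,0,0],"travel":[0,0,0],"jaw":1},{"rot":[0,0,0],"travel":[0,0,0],"jaw":1},{"rot":[0,0,0],"travel":[0,0,0],"jaw":1}]' 45
python3 -m jog '[{"rot":[0,0,0],"travel":[0,0,0],"jaw":1},{"rot":[0,0,0],"travel":[0,0,0],"jaw":1},{"rot":[0,0,0],"travel":[0,0,0],"jaw":1},{"rot":[0,0,0],"travel":[0,0,0],"jaw":1},{"rot":[0,0,0],"travel":[0,0,0],"jaw":1}]' 45
python3 -m jog '[{"rot":[0,0,0],"travel":[-0.03,0,0],"jaw":1},{"rot":[0,0,0],"travel":[-0.05,0,0],"jaw":1},{"rot":[0,0,0],"travel":[-0.08,0,0],"jaw":1},{"rot":[0,0,0],"travel":[-0.08,0,0],"jaw":1},{"rot":[0,0,0],"travel":[-0.03,0,0],"jaw":1},{"rot":[0,0,0],"travel":[0,0,0],"jaw":1}]' 45
python3 - <<'E'
from h import *
plan([0.592,-0.0135,0.18],-51)
im=ctrl.get_image("scene")[:,:,::-1];cv2.imwrite("pics/s9.png",cv2.resize(im[170:370,300:550],(750,600)))
s=ctrl.get_state();print(s["position"],s["tool_rot"])
im=ctrl.get_image("wrist")[:,:,::-1];cv2.imwrite("pics/w9.png",im)
E
```

```text
time: 15.1
position: [0.5752, 0.3149, 0.1027]
tool_rot: [1.829, 0.646, -1.829]
ft_force: [0.6, -0.3, 0.2]
grip_width: 0.358
time: 15.6
position: [0.5752, 0.3149, 0.1027]
tool_rot: [1.829, 0.646, -1.829]
ft_force: [-0.4, 0.6, -1.1]
grip_width: 0.146
time: 16.2
position: [0.5761, 0.3152, 0.1856]
tool_rot: [1.832, 0.647, -1.826]
ft_force: [0.4, -0.1, -8.0]
grip_width: 0.147
t 16.2 pos [0.5761 0.3152 0.1856] jaw 0.14682010652005614 F [ 0.4 -0.1 -8. ]
M [[0.003, 0.628, -0.778], [0.002, -0.778, -0.628], [-1.0, 0.0, -0.003]] q [-0.87  0.37  0.43  1.5  -0.16  1.3  -1.32]
rot units total [-0.02 -0.04 -0.  ]
travel in current axes [0.017 0.886 0.647] in final axes [0.019 0.885 0.648]
[0.57521824 0.31488183 0.18389413] [ 1.82960821  0.64615859 -1.82887679]
```

View pics/s9.png

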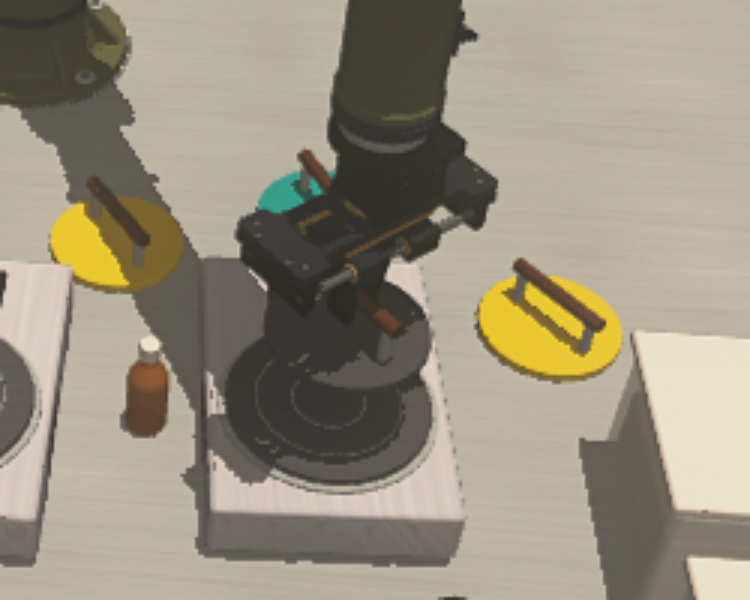

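View pics/w9.png

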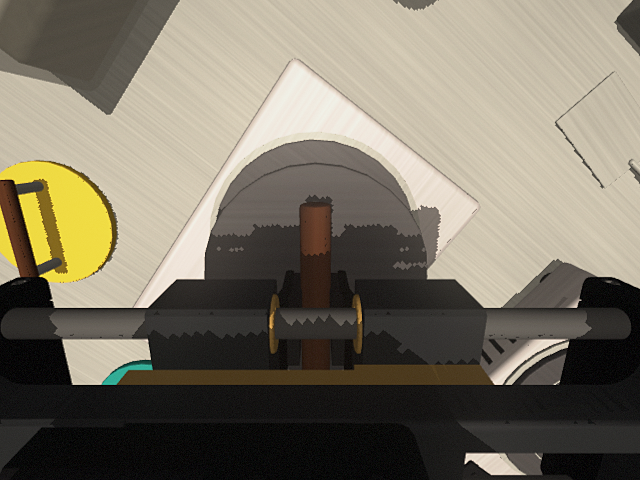

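```bash
python3 - <<'E'
from h import *
s=ctrl.get_state();print(s["position"])
P=pt("wrist",[(316,203)],s["position"][2]+.026,s)[0]
M=R.from_rotvec(s["tool_rot"]).as_matrix();print(P, M.T@(P-s["position"]))
E
```

```text
[0.57452361 0.31460844 0.18271843]
[0.61450135 0.34726639 0.20871843] [-0.02609102 -0.00031815 -0.0515744 ]
```

The press is held level, centred on its bar within 2 mm. I carry it to plate B.

```bash
python3 -m jog '[{"rot":[0,0,0],"travel":[0,0.03,0.02],"jaw":1},{"rot":[0,0,0],"travel":[0,0.07,0.05],"jaw":1},{"rot":[0,0,0],"travel":[0,0.1,0.075],"jaw":1},{"rot":[0,0,0],"travel":[0,0.12,0.09],"jaw":1},{"rot":[0,0,0],"travel":[0,0.12,0.09],"jaw":1},{"rot":[0,0,0],"travel":[0,0.12,0.09],"jaw":1},{"rot":[0,0,0],"travel":[0,0.12,0.09],"jaw":1},{"rot":[0,0,0],"travel":[0,0.1,0.07],"jaw":1}]'
python3 -m jog '[{"rot":[0,0,0],"travel":[0,0.07,0.05],"jaw":1},{"rot":[0,0,0],"travel":[0,0.035,0.02],"jaw":1},{"rot":[0,0,0],"travel":[0,0,0],"jaw":1},{"rot":[0,0,0],"travel":[0,0,0],"jaw":1},{"rot":[0,0,0],"travel":[0,0,0],"jaw":1}]'
python3 - <<'E'
from h import *
plan([0.592,-0.0135,0.104],-51)
E
```

```text
time: 17.1
position: [0.5865, 0.0196, 0.1828]
tool_rot: [1.828, 0.642, -1.833]
ft_force: [1.9, 0.2, -7.7]
grip_width: 0.146
time: 17.6
position: [0.5913, -0.0102, 0.1833]
tool_rot: [1.827, 0.651, -1.827]
ft_force: [-1.1, 0.1, -7.4]
grip_width: 0.148
t 17.6 pos [ 0.5913 -0.0102  0.1833] jaw 0.14752970186973904 F [-1.1  0.1 -7.4]
M [[-0.001, 0.631, -0.776], [0.001, -0.776, -0.631], [-1.0, -0.002, -0.0]] q [-0.53  0.24  0.6   1.68 -0.14  1.27 -0.8 ]
rot units total [ 0.02 -0.    0.02]
travel in current axes [0.264 0.011 0.005] in final axes [0.264 0.01  0.005]
```

```bash
python3 -m jog '[{"rot":[0,0,0],"travel":[0.04,0.01,0.005],"jaw":1},{"rot":[0,0,0],"travel":[0.07,0,0],"jaw":1},{"rot":[0,0,0],"travel":[0.07,0,0],"jaw":1},{"rot":[0,0,0],"travel":[0.04,0,0],"jaw":1},{"rot":[0,0,0],"travel":[0.015,0,0],"jaw":1},{"rot":[0,0,0],"travel":[0,0,0],"jaw":1},{"rot":[0,0,0],"travel":[0,0,0],"jaw":1}]'
python3 -m jog '[{"rot":[0,0,0],"travel":[0.01,0,0],"jaw":1},{"rot":[0,0,0],"travel":[0.007,0,0],"jaw":1},{"rot":[0,0,0],"travel":[0,0,0],"jaw":1},{"rot":[0,0,0],"travel":[0,0,0],"jaw":1}]'
```

```text
time: 18.3
position: [0.5929, -0.0164, 0.1142]
tool_rot: [1.83, 0.646, -1.827]
ft_force: [-1.1, -1.1, -7.0]
grip_width: 0.149
time: 18.7
position: [0.5921, -0.0165, 0.1083]
tool_rot: [1.829, 0.646, -1.829]
ft_force: [-0.8, 0.2, -7.7]
grip_width: 0.147
```

```bash
python3 -m jog '[{"rot":[0,0,0],"travel":[0.008,0,0],"jaw":1},{"rot":[0,0,0],"travel":[0.004,0,0],"jaw":1},{"rot":[0,0,0],"travel":[0,0,0],"jaw":1},{"rot":[0,0,0],"travel":[0,0,0],"jaw":1}]'
python3 -m jog '[{"rot":[0,0,0],"travel":[0.004,0,0],"jaw":1},{"rot":[0,0,0],"travel":[0,0,0],"jaw":1},{"rot":[0,0,0],"travel":[0,0,0],"jaw":1}]'
```

```text
time: 19.1
position: [0.5921, -0.0165, 0.1045]
tool_rot: [1.829, 0.646, -1.829]
ft_force: [-0.4, 0.1, -7.8]
grip_width: 0.149
time: 19.4
position: [0.5921, -0.0165, 0.1033]
tool_rot: [1.829, 0.646, -1.829]
ft_force: [-0.5, -0.4, -8.3]
grip_width: 0.145
```

```bash
python3 -m jog '[{"rot":[0,0,0],"travel":[0.003,0,0],"jaw":1},{"rot":[0,0,0],"travel":[0,0,0],"jaw":1},{"rot":[0,0,0],"travel":[0,0,0],"jaw":1}]'
python3 -m jog '[{"rot":[0,0,0],"travel":[0.003,0,0],"jaw":1},{"rot":[0,0,0],"travel":[0,0,0],"jaw":1},{"rot":[0,0,0],"travel":[0,0,0],"jaw":1}]'
```

```text
time: 19.7
position: [0.5923, -0.0165, 0.1028]
tool_rot: [1.83, 0.646, -1.829]
ft_force: [-0.4, -0.2, -5.8]
grip_width: 0.149
time: 20.0
position: [0.5923, -0.0165, 0.1027]
tool_rot: [1.83, 0.646, -1.829]
ft_force: [-4.9, 0.6, 6.0]
grip_width: 0.149
```

Contact at the same height as the pick-up (0.1027). I release.

```bash
python3 -m jog '[{"rot":[0,0,0],"travel":[-0.002,0,0],"jaw":0.5},{"rot":[0,0,0],"travel":[0,0,0],"jaw":0},{"rot":[0,0,0],"travel":[0,0,0],"jaw":-1},{"rot":[0,0,0],"travel":[0,0,0],"jaw":-1},{"rot":[0,0,0],"travel":[0,0,0],"jaw":-1},{"rot":[0,0,0],"travel":[0,0,0],"jaw":-1},{"rot":[0,0,0],"travel":[0,0,0],"jaw":-1},{"rot":[0,0,0],"travel":[0,0,0],"jaw":-1}]'
python3 -m jog '[{"rot":[0,0,0],"travel":[-0.08,0,0],"jaw":-1},{"rot":[0,0,0],"travel":[-0.12,0,0],"jaw":-1},{"rot":[0,0,0],"travel":[-0.15,0,0],"jaw":-1},{"rot":[0,0,0],"travel":[-0.02,0,0],"jaw":-1},{"rot":[0,0,0],"travel":[0,0,0],"jaw":-1}]'
python3 - <<'E'
from h import *
plan([0.457,0.008,0.18],-0.5)
s=ctrl.get_state();im=ctrl.get_image("wrist")[:,:,::-1];cv2.imwrite("pics/w10.png",im);print(s["position"])
im=ctrl.get_image("scene")[:,:,::-1];cv2.imwrite("pics/s10.png",cv2.resize(im[200:370,120:450],(800,412)))
E
```

```text
time: 20.8
position: [0.5921, -0.0165, 0.1021]
tool_rot: [1.829, 0.646, -1.829]
ft_force: [0.3, -0.4, 0.4]
grip_width: 0.79
time: 21.3
position: [0.5933, -0.0166, 0.2151]
tool_rot: [1.833, 0.645, -1.825]
ft_force: [-2.1, -0.5, -0.2]
grip_width: 1.0
t 21.3 pos [ 0.5933 -0.0166  0.2151] jaw 1.0004384975317038 F [-2.1 -0.5 -0.2]
M [[0.004, 0.628, -0.778], [0.001, -0.778, -0.628], [-1.0, 0.002, -0.004]] q [-0.53  0.22  0.61  1.63 -0.13  1.32 -0.8 ]
rot units total [-10.12  -0.03  -0.04]
travel in current axes [ 0.115 -0.349  0.302] in final axes [ 0.117 -0.455 -0.078]
[ 0.59325011 -0.01659699  0.2150518 ]
```

View pics/w10.png

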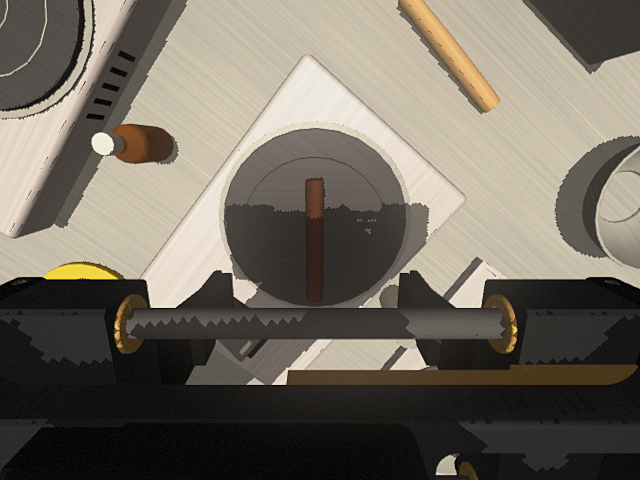

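View pics/s10.png

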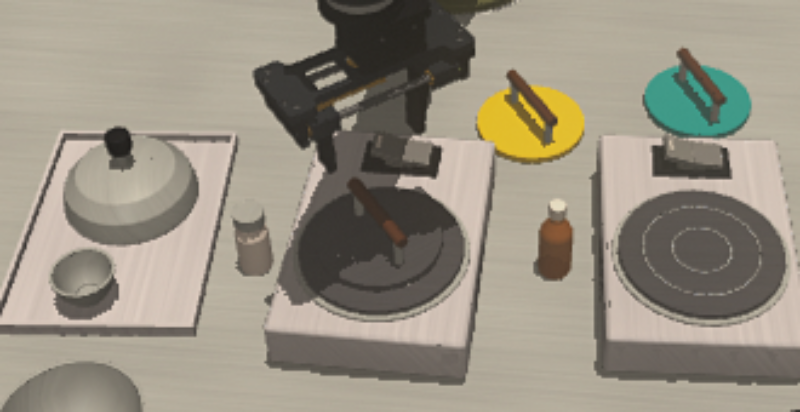

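```bash
python3 - <<'E'
from h import *
s=ctrl.get_state()
P=pt("wrist",[(315,179),(315,300)],.128,s);print(P,P.mean(0))
im=ctrl.get_image("scene")[:,:,::-1]
a=cv2.resize(im[245:285,255:315],(600,400),interpolation=cv2.INTER_CUBIC)
cv2.imwrite("pics/s11.png",a)
E
```

```text
[[ 0.62958871  0.01570665  0.128     ]
 [ 0.55458173 -0.04483969  0.128     ]] [ 0.59208522 -0.01456652  0.128     ]
```

View pics/s11.png

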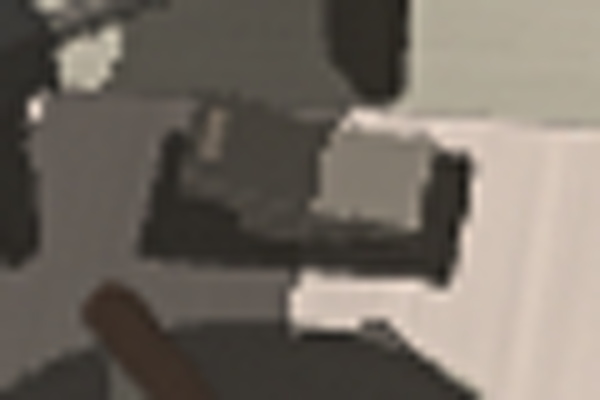

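Rocker B is still off (white-bar wing raised), and the press bar measures (0.592,-0.015) against plate (0.592,-0.0135). Next I shut the gripper, turn, and go to the right wing of B.

```bash
python3 -m jog '[{"rot":[-1,0,0],"travel":[0,0,0],"jaw":1},{"rot":[-1,0,0],"travel":[0,0,0],"jaw":1},{"rot":[-1,0,0],"travel":[0,0,0],"jaw":1},{"rot":[-1,0,0],"travel":[0,0,0],"jaw":1},{"rot":[-1,0,0],"travel":[0,0,0],"jaw":1},{"rot":[-1,0,0],"travel":[0,0,0],"jaw":1},{"rot":[-1,0,0],"travel":[0,0,0],"jaw":1},{"rot":[-1,0,0],"travel":[0,0,0],"jaw":1}]' 10
python3 -m jog '[{"rot":[-1,0,0],"travel":[0,0,0],"jaw":1},{"rot":[-1,0,0],"travel":[0,0,0],"jaw":1},{"rot":[0,0,0],"travel":[0,-0.12,0.01],"jaw":1},{"rot":[0,0,0],"travel":[0,-0.15,0.02],"jaw":1},{"rot":[0,0,0],"travel":[0,-0.12,0.02],"jaw":1},{"rot":[0,0,0],"travel":[0,-0.06,0.01],"jaw":1},{"rot":[0,0,0],"travel":[0,0,0],"jaw":1},{"rot":[0,0,0],"travel":[0,0,0],"jaw":1}]' 10
python3 -c "
from h import *
plan([0.457,-0.034,0.095],-0.5)"
```

```text
time: 22.25
position: [0.591, -0.0164, 0.2111]
tool_rot: [1.346, 1.115, -1.351]
ft_force: [-0.3, -0.1, 0.5]
grip_width: 0.355
time: 23.05
position: [0.4567, -0.0316, 0.2124]
tool_rot: [1.223, 1.201, -1.223]
ft_force: [1.3, -0.2, -0.2]
grip_width: 0.002
t 23.05 pos [ 0.4567 -0.0316  0.2124] jaw 0.001816984248065663 F [ 1.3 -0.2 -0.2]
M [[-0.0, 1.0, -0.019], [0.0, -0.019, -1.0], [-1.0, -0.0, -0.0]] q [-0.5  -0.11  0.48  1.93  0.05  1.31 -0.06]
rot units total [-0.12 -0.    0.01]
travel in current axes [0.391 0.001 0.008] in final axes [0.391 0.001 0.008]
```

```bash
python3 -m jog '[{"rot":[0,0,0],"travel":[0.13,0,0.008],"jaw":1},{"rot":[0,0,0],"travel":[0.13,0,0],"jaw":1},{"rot":[0,0,0],"travel":[0.1,0,0],"jaw":1},{"rot":[0,0,0],"travel":[0.03,0,0],"jaw":1},{"rot":[0,0,0],"travel":[0,0,0],"jaw":1}]' 
python3 -m jog '[{"rot":[0,0,0],"travel":[0.013,0,0],"jaw":1},{"rot":[0,0,0],"travel":[0.01,0,0],"jaw":1},{"rot":[0,0,0],"travel":[0,0,0],"jaw":1}]'
python3 -m jog '[{"rot":[0,0,0],"travel":[0.01,0,0],"jaw":1},{"rot":[0,0,0],"travel":[0.007,0,0],"jaw":1},{"rot":[0,0,0],"travel":[0,0,0],"jaw":1}]'
```

```text
time: 23.55
position: [0.4563, -0.0345, 0.0949]
tool_rot: [1.221, 1.201, -1.226]
ft_force: [0.5, -0.5, 0.9]
grip_width: 0.006
time: 23.85
position: [0.4585, -0.0349, 0.0906]
tool_rot: [1.225, 1.197, -1.221]
ft_force: [1.5, -2.1, 2.9]
grip_width: 0.006
time: 24.15
position: [0.456, -0.0338, 0.0836]
tool_rot: [1.223, 1.202, -1.224]
ft_force: [-0.6, 0.8, -0.9]
grip_width: 0.004
```

```bash
python3 -m jog '[{"rot":[0,0,0],"travel":[0.007,0,0],"jaw":1},{"rot":[0,0,0],"travel":[0.004,0,0],"jaw":1},{"rot":[0,0,0],"travel":[0,0,0],"jaw":1}]'
python3 -m jog '[{"rot":[0,0,0],"travel":[-0.1,0,0],"jaw":1},{"rot":[0,0,0],"travel":[-0.15,0,0],"jaw":1},{"rot":[0,0,0],"travel":[-0.16,0,0],"jaw":1},{"rot":[0,0,0],"travel":[-0.1,0,-0.1],"jaw":1},{"rot":[0,0,0],"travel":[0,0,-0.15],"jaw":1},{"rot":[0,0,0],"travel":[0,0,-0.15],"jaw":1},{"rot":[0,0,0],"travel":[0,0,-0.15],"jaw":1},{"rot":[0,0,0],"travel":[0,0,0],"jaw":1}]'
python3 - <<'E'
from h import *
im=ctrl.get_image("scene")[:,:,::-1];cv2.imwrite("pics/s12.png",cv2.resize(im[220:370,110:460],(800,343),interpolation=cv2.INTER_CUBIC))
cv2.imwrite("pics/s12b.png",np.vstack([cv2.resize(im[245:285,255:315],(450,300),interpolation=cv2.INTER_CUBIC),cv2.resize(im[245:285,375:435],(450,300),interpolation=cv2.INTER_CUBIC)]))
im=ctrl.get_image("top")[:,:,::-1];cv2.imwrite("pics/t12.png",im)
plan([0.457,-0.034,0.095],-0.5)
E
```

```text
time: 24.45
position: [0.4565, -0.0339, 0.0819]
tool_rot: [1.224, 1.202, -1.223]
ft_force: [-3.8, 0.4, 11.7]
grip_width: 0.008
time: 25.25
position: [0.4584, 0.138, 0.2332]
tool_rot: [1.216, 1.208, -1.215]
ft_force: [-1.0, -0.7, 0.8]
grip_width: 0.005
t 25.35 pos [0.4594 0.1315 0.2333] jaw 0.002983383467694916 F [ 1.   0.4 -0. ]
M [[-0.001, 1.0, -0.016], [-0.001, -0.016, -1.0], [-1.0, -0.001, 0.001]] q [-0.65 -0.06  0.31  1.85  0.02  1.35 -0.37]
rot units total [-0.09  0.01  0.01]
travel in current axes [0.462 0.001 0.551] in final axes [ 0.461 -0.003  0.552]
```

View pics/s12.png

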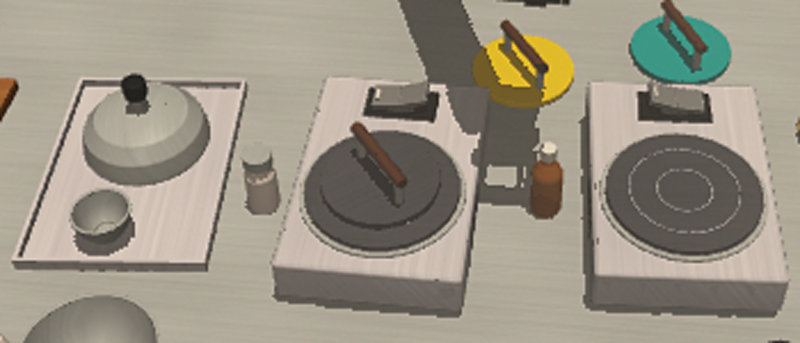

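View pics/s12b.png

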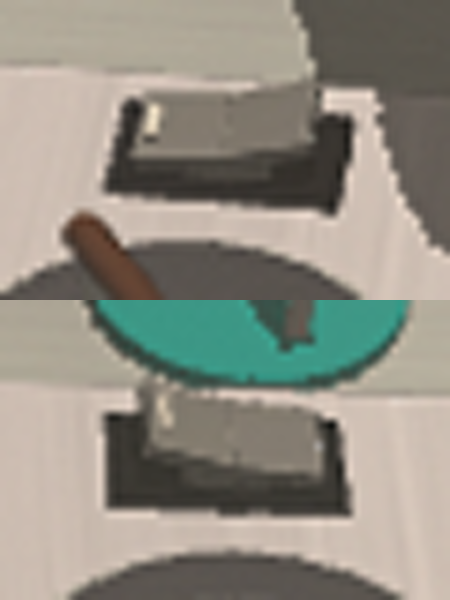

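View pics/t12.png

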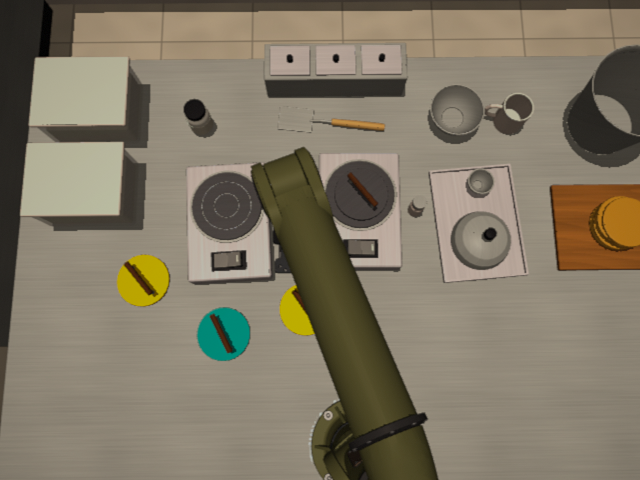

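B is on (white-bar wing down at (150,120), the other raised), and A is off (white-bar wing raised). The press is on plate B and the dome is in the tray with its knob at (489,235). I check the positions, then hand in.

```bash
python3 - <<'E'
from h import *
k=pt("top",(489.3,235),.094)[0]; d=k[:2]-[.487,-.3185];a=np.radians(4.5)
print("knob",k,"in tray",d[0]*np.cos(a)+d[1]*np.sin(a),-d[0]*np.sin(a)+d[1]*np.cos(a))
s=ctrl.get_state();print(np.abs(s["qd"]).max(),s["ft_force"])
ctrl.close_job()
E
```

```text
knob [ 0.48240152 -0.31690309  0.094     ] in tray -0.004459008101242701 0.001952779660082132
0.04584642267520023 [ 0.99182417  0.35521151 -0.03404158]
the job is handed in; nothing more can be done
```

I did all four steps in order and handed the job in at about 25 s of the 72 s allowed. The hand-in gives no verdict, so the results below are my own camera measurements.

- **Switch off:** plate A's rocker is off, with the left wing down and the white-bar wing raised in the last picture.
- **Dome cover:** it stands flat in the tray, with the knob about 4 mm front to back and 2 mm sideways from the middle of the open part.
- **Press:** it lies flat on plate B, with the bar about 1 mm from the plate's centre. I lowered it until it touched and then released it.
- **Switch on:** plate B's rocker is on, with the white-bar wing down and the left wing raised.
- **Left standing:** the shaker, bottle and small bowl looked unmoved. I checked these by eye only.

No check failed. The cameras disagreed by 5–8 mm on the knob and on the bar before grasping, which is within the grip's tolerance. The arm was clear of everything at hand-in, but still settling slightly (up to 0.05 rad/s at one joint).

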